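Clamp the mug stand to the radiator shelf

ROBOT

A 6-joint arm with a two-finger parallel gripper is mounted at the origin on the work surface. World frame = base frame: x ahead of the robot, y to its left, z up, the work surface at z = 0. Lengths are in m, angles in rad, forces in N, time in s.
With the tool pointing down it reaches from about 0.4 to 0.825 m from the base axis. Payload 7 kg.
Tool frame: the origin (TCP) lies midway between the tips of the shut fingers; the grasp point (between the pads) lies arm.hold_point_z behind it (arm.hold_point_z is the distance from the TCP to the grasp point, in m); z points along the fingers, y is the line along which they close (so a half turn about z gives the same grasp; the last joint's range is limited). The gripper opens to 88 mm and grips with 3 to 60 N. Pads are 19 mm wide; open, the fingers measure 130 mm over their backs; the gripper's body (78 mm by 193 mm) begins 47 mm behind the grasp point.
Start: joints at [-0.852, 0.359, 0.012, 0, -1.224, -0.288], TCP at [0.282, -0.613, 0.227] pointing down, gripper open.
Joint ranges: [-3.07, 3.07], [-1.43, 2.12], [-1.02, 1.25], [-3.03, 1.67], [-3.05, -0], [-3.03, 3.03]. Speed limits (rad/s): [2.39, 2.39, 3.01, 3.14, 3.14, 3.14].

INTERFACE

Orientations are given as [roll, pitch, yaw] about the fixed x, y, z axes, in that order (R = Rz(yaw) Ry(pitch) Rx(roll)).
In Python, from station import arm gives the robot as it stands.
- The arm moves only by the shell command python3 -m crank 'ROWS' [OPENING] [FORCE]. ROWS is JSON, a list that holds one entry, the list of rows, each a list of 4 numbers: the shift along the tool's x, y, z in units of 25 mm (1.0 is 25 mm), then the turn about the tool's z in units of 5 degrees (1.0 is 5 degrees). A call has 1 to 12 rows; each row is the pose to reach, as a shift and turn from the pose commanded when the call began, along the tool's axes at that moment; what a row does not reach only later rows make up. A row lasts 1/8 s, in which the tool goes at most 62.5 mm and 10.7 degrees, less where a joint would pass 70% of its speed; a pose out of reach is approached as far as the arm can. A call with a gripper value outside its range is refused whole. OPENING is the closure, from 0 (fully open) to 1 (shut), set as the call begins (- or left out, the last holds). The fingers move at their own pace and stop on an object; FORCE is the grip in N (left out, the last holds). Time passes only in rows, so rows that repeat a pose let the fingers close. It gives the time, the measured TCP pose, the force, the opening and the grip force at its end, in the units of the state.
- arm.get_state(): the state, without advancing time (a new reading comes with each control period).
- arm.grab_frame(name): name is "scene" or "top" or "wrist"; returns (picture, depth): 400x640x3 uint8, red, green, blue; 400x640 float32, m along the optical axis (not along the pixel's ray), 0 where there is no reading.
- arm.get_calibration(name): a dict with "mtx" (3x3 intrinsics, pixels), "R" (3x3) and "t" (3): a world point X has camera coordinates R X + t; the wrist camera has in their place "mount" (4x4, takes a point from camera to tool coordinates, whose origin is the TCP and whose axes are the flange's). Camera axes: x right, y down, z forward; pixel columns grow to the right and rows downward; lengths in m; the calibration is good to about 2 mm. A picture is of the moment at which its call begins: read the wrist's pose just before it. get_calibration takes no time and is no camera call.
- arm.job_done(): hands the job in; it is judged then, once.
Trained networks look in the newest picture that a camera, given by its name, has taken for a name from the list of things; names that differ only in an ending like _2 or _b are one class to them, and where a whole thing is asked for, a point or a joint stands for the part that bears it (a point fixed in the world has none). Each returns a list of dicts, best first, with "score" (0 to 1); they miss things now and then, are a little off and sometimes report something else, mostly with a low value. They report only what shows in the picture. A call takes as long as a camera call. They do not tell look-alikes from the thing itself.
- arm.recognise(thing, camera): "extent" ([left, top, width, height] in pixels, round what is visible of it).
- arm.trace(thing, camera): "mask" (400x640 bool, what is visible of it) and "extent" ([left, top, width, height] in pixels, round what is visible of it).
The state is a dict: "t": time; "q": joint angles; "qd": joint speeds; "joint_efforts": joint torques, N m; "eef_pos": TCP position; "ee_rot": TCP orientation; "force": force on the tool from outside, world axes, zero at the start; "moment": the same for the moment, N m; "width": finger opening in m; "gripper_force": force on a finger pad.
Only numpy, scipy, OpenCV 4.12 (cv2) and the standard library are available. Lean on these libraries where they do the work, as an engineer would, in place of code of your own. Each camera call takes 0.05 s, during which the arm holds its last target. There are 200 camera calls.

TASK

Fix the black mug stand to the shelf: slide it along the shelf until its tongue is fully home against the stop inside the aluminium clamp, both mugs staying in their slots, and let go of it. Then turn the brass thumbscrew clockwise until it seats on the tongue, stopping when the resistance clearly rises: the tongue must be firmly held but the plastic must not be crushed. Leave the other things on the shelf where they are.

Things in the scene. Friction and masses are not known exactly. Their poses are not given: they have to be found in the camera images.
- clamp: Aluminium clamp fixed to the shelf, 52 (x) by 58 (y) by 30 mm high, with a brass thumbscrew standing on it. Origin on the shelf under the screw axis, z up. A channel 36 mm wide, open to the clamp's +y and flared at the mouth, runs from y = +20 mm back to the stop face at y = -24 mm, under a bridge whose underside is 22 mm above the shelf.
- bridge_top (a point): Centre of the bridge's top, on the screw axis, 30 mm above the shelf. Under the bridge hangs the screw's rubber-cushioned foot, 14 mm wide; it sinks 3.5 mm per radian of clockwise turn (seen from above). It starts 2 to 7 mm above the tongue's level, unknown each time: 0.6 to 2 rad of turning to meet it. At rest, thread friction may read either sign.
- screw_head (a point): Grip point on the axis of the brass thumbscrew, 60 mm above the shelf. Knurled vertical cylinder, 28 mm wide, 42 to 70 mm above the shelf; it turns in place and all but stays where left. Turning takes about 0.15 N m free; on the tongue this climbs about 0.35 N m per rad (0.0035 per N of clamping). A rise of 0.11 to 0.18 N m is well seated; at 0.26 (75 N) the tongue is crushed.
- stop_face (a point): Centre of the stop face inside the clamp, 3 mm above the shelf, 24 mm along the clamp's -y from the screw axis; the tongue's tip meets it when home. Axes as the clamp's.
- mug_stand: Loose black plastic mug stand, 0.26 to 0.4 kg: square tray 176 mm wide, 16 mm high, four 80 mm slots (centres 42 mm from the middle in x and y, floor 5 mm thick), a fin on a post in the middle, and a flat tongue out to its -y. Origin at the middle of the underside, z up. Home: axes parallel to the clamp's, origin 185 mm along the clamp's +y from the clamp's origin.
- fin_grip (a point): Grip point on the stand's carrying fin, on its middle axis 135 mm above the underside; axes as the stand's. The fin is 14 mm thick along x, 60 mm long along y, from 107 to 152 mm high; the mugs' rims are 87 mm above the shelf. Slide the stand by it, flat on the shelf; the loaded stand rubs with about 3 to 8 N.
- tongue_tip (a point): Middle of the end face of the stand's tongue, 209 mm from the stand's middle along its -y, 3 mm above the underside. The tongue is 30 mm wide, 6 mm thick and lies on the shelf. Axes as the stand's.
- sage_mug: Sage green mug, 72 mm diameter, 82 mm high, 0.2 kg, in one of the stand's slots, handle pointing outwards along the stand's x. Origin at the centre of its underside, z up.
- white_mug: White mug, the same as the green one, in the diagonally facing slot.
- kettle: Compact steel kettle, 140 mm wide, 200 mm high with its bow handle. Bystander. Origin at the centre of its underside.
- teapot: Pale pink ceramic teapot, 128 mm wide without spout and handle, 123 mm high. Bystander. Origin at the centre of its underside.
- tumbler: Glass tumbler, 72 mm wide at the rim, 95 mm high. Bystander. Origin at the centre of its underside.
- tea_tin: Aluminium tin with screw top, 80 mm wide, 107 mm high. Bystander. Origin at the centre of its underside.
- sugar_bowl: Blue ceramic sugar bowl, 100 mm wide, 45 mm high. Bystander. Origin at the centre of its underside.
There are look-alikes about, which are no part of the job. What is shaped like the sage_mug but purple is not meant.

How it is judged:
By the outcome, as a careful person would: the job done as asked, in the order asked, and still so for the second after the job is handed in, with the robot touching nothing.
It also fails if it takes over 67 s, if anything falls off the work surface, if the arm or the gripper's body presses on something with over 40 N, if the wrist force passes 120 N, or if a joint passes its speed limit or range.

## Working session

There is one attempt and no reset: what is moved stays moved. The work goes in short steps, Python scripts to look and compute and a shell command to move; the robot and the scene stay as the last step left them, time stands still between calls to the robot, and variables do not carry over. Pictures are saved under pics/ and viewed, at most 10 in all, crops included, and the job is handed in when it is done.

```bash
mkdir -p pics; ls; cat > h.py <<'E'
import numpy as np,cv2
from station import arm
def back(name,px,depth,calib=None,st=None):
    c=arm.get_calibration(name);K=c['mtx'];px=np.atleast_2d(px).astype(float)
    z=np.atleast_1d(depth)
    p=np.c_[(px[:,0]-K[0][2])/K[0][0]*z,(px[:,1]-K[1][2])/K[1][1]*z,z]
    if 'R' in c: return (p-np.array(c['t']))@np.array(c['R'])
    from scipy.spatial.transform import Rotation as R
    M=np.array(c['mount']);p=p@M[:3,:3].T+M[:3,3]
    return p@R.from_euler('xyz',st['ee_rot']).as_matrix().T+st['eef_pos']
def save(n,im): cv2.imwrite('pics/'+n,np.ascontiguousarray(im[:,:,::-1]))
E
python3 - <<'E'
from h import *
s=arm.get_state();print(s,arm.hold_point_z)
for n in('scene','top'):
    im,d=arm.grab_frame(n);save(n+'0.png',im);np.save('pics/'+n+'0.npy',d)
    c=arm.get_calibration(n);print(n,c)
    for th in('clamp','mug_stand','sage_mug','white_mug','screw_head','fin_grip'):
        for r in arm.trace(th,n)[:3]:
            m=r['mask']&(d>0);v,u=np.nonzero(m)
            P=back(n,np.c_[u,v],d[m]) if m.any() else None
            print(n,th,round(r['score'],2),r['extent'],None if P is None else (P.mean(0).round(3),np.percentile(P,2,axis=0).round(3),np.percentile(P,98,axis=0).round(3)))
print(arm.get_calibration('wrist'))
E
```

```text
pics
{'t': 0.0, 'q': array([-8.51907740e-01,  3.59349273e-01,  1.10491297e-02, -3.68583590e-04,
       -1.22406815e+00, -2.88120043e-01]), 'qd': array([ 0.00130226, -0.00078353,  0.00061364, -0.00153311, -0.00128495,
        0.00049048]), 'joint_efforts': array([ 1.63132168e-03, -5.82705295e+01,  2.93052936e+01,  6.99711442e+00,
        6.68093868e-03, -1.82067188e-04]), 'eef_pos': array([ 0.28164931, -0.61289435,  0.22563944]), 'ee_rot': array([ 3.13998701e+00, -1.14511031e-04, -2.71094954e+00]), 'force': array([-0.20633116, -0.57881304,  0.14987239]), 'moment': array([ 0.02476671, -0.00504092,  0.0339723 ]), 'gripper_force': 0.0, 'width': 0.08778846877221161} 0.0188
scene {'mtx': array([[488.2639549 ,   0.        , 312.13738595],
       [  0.        , 488.2639549 , 201.35415448],
       [  0.        ,   0.        ,   1.        ]]), 'R': array([[-0.82220673,  0.56895839, -0.01620041],
       [ 0.33196675,  0.45621927, -0.82562827],
       [-0.46235719, -0.68421512, -0.56398183]]), 't': array([ 0.44235518, -0.0777667 ,  1.79920224])}
scene clamp 0.89 [291.7, 200.5, 31.2, 25.0] (array
[... 2528 characters left out ...]
, 0.342, 0.054]), array([0.663, 0.492, 0.113]))
top fin_grip 0.69 [239.9, 194.0, 82.5, 61.5] (array([0.475, 0.17 , 0.014]), array([ 0.378,  0.007, -0.002]), array([0.563, 0.277, 0.152]))
{'mtx': array([[286.31663782,   0.        , 313.63249922],
       [  0.        , 286.31663782, 197.71815312],
       [  0.        ,   0.        ,   1.        ]]), 'mount': array([[-2.45897806e-04, -9.67182885e-01, -2.54081101e-01,
         6.75554260e-02],
       [ 9.99999872e-01, -1.25481658e-04, -4.90135089e-04,
        -8.40197734e-04],
       [ 4.42167752e-04, -2.54081189e-01,  9.67182792e-01,
        -1.57767493e-01],
       [ 0.00000000e+00,  0.00000000e+00,  0.00000000e+00,
         1.00000000e+00]])}
```

```bash
python3 - <<'E'
from h import *
a=cv2.imread('pics/top0.png');s=cv2.imread('pics/scene0.png')
cv2.imwrite('pics/top_c.png',cv2.resize(a[130:270,150:390],(800,467),interpolation=cv2.INTER_CUBIC))
# fin: high-z points in top
for n in('top','scene'):
    d=np.load(f'pics/{n}0.npy');v,u=np.nonzero(d>0);P=back(n,np.c_[u,v],d[d>0])
    for lo,hi,box in((.14,.165,(.38,.58,.05,.3)),(.06,.08,(.45,.57,-.15,-.02)),(.026,.034,(.45,.57,-.15,-.02)),(.003,.009,(.4,.57,-.05,.08))):
        k=(P[:,2]>lo)&(P[:,2]<hi)&(P[:,0]>box[0])&(P[:,0]<box[1])&(P[:,1]>box[2])&(P[:,1]<box[3]);Q=P[k]
        if len(Q)<3: print(n,lo,len(Q));continue
        c,sz,an=cv2.minAreaRect((Q[:,:2]*1000).astype(np.float32));w,V=np.linalg.eigh(np.cov(Q[:,:2].T))
        print(n,lo,len(Q),Q.mean(0).round(4),np.round(c,1),np.round(sz,1),round(an,1),'major',np.degrees(np.arctan2(V[1,1],V[0,1])).round(1))
E
```

```text
top 0.14 80 [0.47   0.1921 0.1519] [470.1 192.4] [13.8 59.5] 14.0 major 103.7
top 0.06 52 [ 0.5082 -0.0754  0.0698] [507.4 -74.8] [24.7 25. ] 1.0 major 132.3
top 0.026 52 [ 0.5062 -0.0782  0.0296] [507.  -82.5] [43.2 50.3] 89.9 major -170.7
top 0.003 366 [0.4884 0.0211 0.0052] [486.3  16.1] [127.9 167.5] 89.8 major 179.6
scene 0.14 133 [0.4725 0.1963 0.1498] [471.6 194.4] [18.5 61.1] 12.5 major 105.1
scene 0.06 59 [ 0.5104 -0.0716  0.0684] [508.1 -73.4] [28.9 29.2] 76.5 major -158.2
scene 0.026 85 [ 0.5124 -0.0713  0.0304] [508.6 -77.1] [59.4 43. ] 0.1 major 168.1
scene 0.003 371 [0.4991 0.0219 0.0053] [485.9  15.3] [167.5 129.4] 0.7 major -162.5
```

View pics/scene0.png

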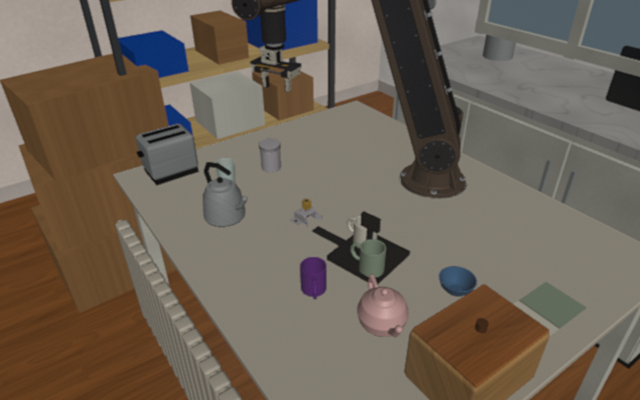

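View pics/top_c.png

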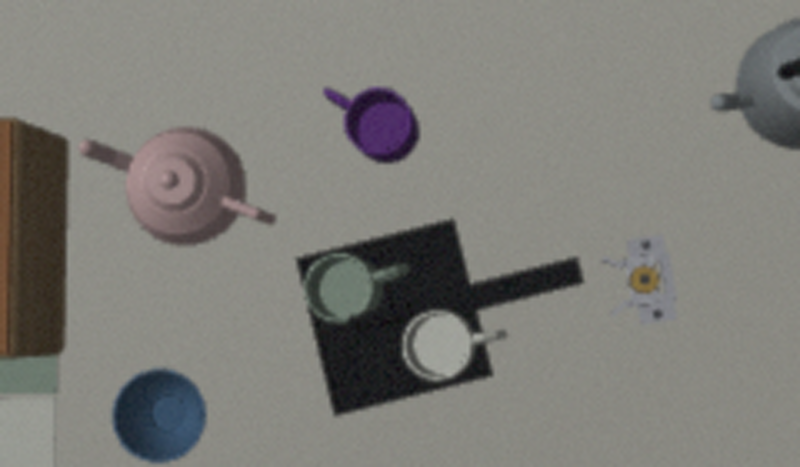

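The pictures show: sage-shaped candidates are the green mug in the stand at scene (372,258) and the purple one at (313,277), which is the decoy. The stand is the single black tray at crop (400,320), with its tongue tip at (580,270). The clamp and brass screw are at crop (645,280). The fin measures (0.470, 0.192), stand yaw about 14°, and the clamp about (0.508, -0.075). I'll go between them for a close look.

```bash
python3 -m crank '[[[0,0,-2,0],[-2,2,-3.8,-2],[-18.5,20.3,-3.8,-15.8],[-18.5,20.3,-3.8,-15.8],[-18.5,20.3,-3.8,-15.8],[-18.5,20.3,-3.8,-15.8],[-18.5,20.3,-3.8,-15.8],[-18.5,20.3,-3.8,-15.8],[-18.5,20.3,-3.8,-15.8],[-18.5,20.3,-3.8,-15.8],[-18.5,20.3,-3.8,-15.8],[-18.5,20.3,-3.8,-15.8]]]' 0
```

```text
t: 2.2
eef_pos: [0.4876, 0.0345, 0.322]
ee_rot: [-3.14, 0.0, -1.331]
force: [0.3, -1.2, -0.1]
width: 0.0879
gripper_force: 0.0
```

```bash
python3 -m crank '[[[0,0,0,0],[0,0,0,0],[0,0,0,0]]]' >/dev/null; python3 - <<'E'
from h import *
s=arm.get_state();im,d=arm.grab_frame('wrist');save('w1.png',im);np.save('pics/w1.npy',d)
print(s['eef_pos'],s['ee_rot'],s['q'])
v,u=np.nonzero(d>0);P=back('wrist',np.c_[u,v],d[d>0],st=s);np.savez('pics/w1.npz',P=P,u=u,v=v)
print('table',np.median(P[:,2]))
for nm,lo,hi,box in(('fin',.145,.16,(.38,.58,.05,.3)),('screw',.064,.076,(.45,.57,-.15,-.02)),('bridge',.026,.034,(.45,.57,-.15,-.02)),('clampall',.012,.036,(.45,.57,-.15,-.0))):
    k=(P[:,2]>lo)&(P[:,2]<hi)&(P[:,0]>box[0])&(P[:,0]<box[1])&(P[:,1]>box[2])&(P[:,1]<box[3]);Q=P[k]
    if len(Q)<3: print(nm,len(Q));continue
    c,sz,an=cv2.minAreaRect((Q[:,:2]*1000).astype(np.float32));w,V=np.linalg.eigh(np.cov(Q[:,:2].T))
    print(nm,len(Q),Q.mean(0).round(4),np.round(c,1),np.round(sz,1),round(an,1),'major',np.degrees(np.arctan2(V[1,1],V[0,1])).round(1))
# dark tongue
g=im.max(2)[d>0]
k=(g<60)&(P[:,2]<.012)&(P[:,1]<.07)&(P[:,1]>-.03)&(P[:,0]>.46)&(P[:,0]<.58);Q=P[k]
c,sz,an=cv2.minAreaRect((Q[:,:2]*1000).astype(np.float32));print('tongue',len(Q),c,sz,an,Q.mean(0))
E
```

```text
[0.48717756 0.03139098 0.32160022] [-3.14128386e+00  1.94042481e-05 -1.33311421e+00] [ 4.68151955e-01 -6.17042703e-03 -2.25255454e-01  5.29164791e-05
 -1.35140624e+00 -2.30481351e-01]
table 0.0008906825440675448
fin 191 [0.4759 0.1726 0.1513] [475.7 174.2] [13.1 23. ] 13.0 major 103.9
screw 379 [ 0.5093 -0.0759  0.0693] [509.4 -76. ] [28.8 28.9] 57.0 major 126.6
bridge 383 [ 0.5092 -0.0743  0.0295] [509.3 -75.9] [51.9 29.9] 9.4 major -170.7
clampall 859 [ 0.5106 -0.0821  0.0241] [508.8 -74.3] [66.1 71.8] 9.3 major 90.7
tongue 847 (511.1233215332031, 32.13833236694336) (28.76097869873047, 83.37702941894531) 14.192837715148926 [0.51159676 0.029806   0.00556291]
```

View pics/w1.png

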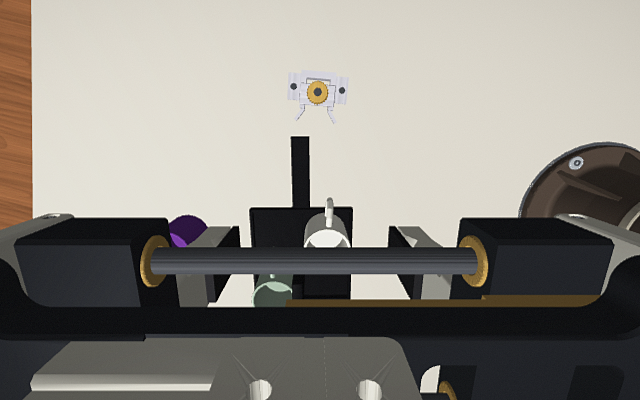

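The view shows the clamp at (318,90) with its flared mouth toward the stand, the tongue tip at (300,137), the white mug at (328,230), the green at (273,290) and the purple decoy off the stand at (187,232). Clamp is (0.5093,-0.0759) at yaw 9.3°. Stand is (0.4707,0.1925) at yaw 14.1°. Going down to the fin.

```bash
python3 -m crank '[[[-6.42,-0.87,4,-0.1],[-6.42,-0.87,4,-0.1],[-6.42,-0.87,4,-0.1],[-6.42,-0.87,4.5,-0.1],[-6.42,-0.87,4.5,-0.1],[-6.42,-0.87,4.5,-0.1],[-6.42,-0.87,4.5,-0.1]]]' 0; python3 - <<'E'
from h import *
for n in('wrist',):
    s=arm.get_state();im,d=arm.grab_frame(n);save('w2.png',im);v,u=np.nonzero(d>0);P=back(n,np.c_[u,v],d[d>0],st=s)
    k=(P[:,2]>.14)&(P[:,2]<.156)&(abs(P[:,0]-.47)<.05)&(abs(P[:,1]-.19)<.06)
    Q=P[k];print(s['eef_pos'],s['ee_rot'],len(Q));print(cv2.minAreaRect((Q[:,:2]*1000).astype(np.float32))) if len(Q)>5 else 0
E
```

```text
t: 3.5
eef_pos: [0.4713, 0.1927, 0.2101]
ee_rot: [-3.14, 0.001, -1.325]
force: [-0.6, -0.3, -0.2]
width: 0.0874
gripper_force: 0.0
[0.47129911 0.19267224 0.21008624] [-3.13973002e+00  8.59170499e-04 -1.32483773e+00] 1271
((471.352294921875, 192.2225341796875), (13.912152290344238, 59.0076904296875), 13.830389022827148)
```

```bash
python3 -m crank '[[[0,0,1.8,0],[0,0,3.3,0],[0,0,3.75,0],[0,0,3.75,0],[0,0,3.75,0],[0,0,3.75,0]]]' 0; python3 -m crank '[[[0,0,0,0],[0,0,0,0],[0,0,0,0],[0,0,0,0],[0,0,0,0],[0,0,0,0]]]' 1 50
```

```text
t: 4.3
eef_pos: [0.4713, 0.194, 0.1165]
ee_rot: [-3.139, 0.001, -1.323]
force: [1.2, -0.5, -0.2]
width: 0.0877
gripper_force: 0.0
t: 5.05
eef_pos: [0.4706, 0.1934, 0.1151]
ee_rot: [3.142, -0.0, -1.323]
force: [0.1, 0.2, 0.4]
width: 0.0333
gripper_force: 0.0
```

```bash
python3 -m crank '[[[0,0,0,0],[0,0,0,0],[0,0,0,0],[0,0,0,0],[0,0,0,0],[0,0,0,0]]]' 1 50
```

```text
t: 5.8
eef_pos: [0.4704, 0.1933, 0.115]
ee_rot: [3.141, -0.0, -1.323]
force: [-1.7, -0.1, -0.1]
width: 0.0138
gripper_force: 50.0
```

```bash
python3 -m crank '[[[0,0,0,0.2],[0,0.05,0,0.4],[0,0.1,0,0.6],[0,0.15,0,0.8],[0,0.22,0,0.96],[0,0.22,0,0.96],[0,0.22,0,0.96]]]'; python3 - <<'E'
from h import *
s=arm.get_state();im,d=arm.grab_frame('wrist');save('w3.png',im)
print(s['eef_pos'],s['ee_rot'],s['moment'])
ok=d>0;v,u=np.nonzero(ok);P=back('wrist',np.c_[u,v],d[ok],st=s);g=im.max(2)[ok]
def rect(k):
    Q=P[k];print(len(Q),cv2.minAreaRect((Q[:,:2]*1000).astype(np.float32)) if len(Q)>5 else 0)
rect((g<60)&(P[:,2]<.015)&(P[:,1]<.08)&(P[:,1]>-.03)&(abs(P[:,0]-.51)<.06))
rect((P[:,2]>.026)&(P[:,2]<.034)&(abs(P[:,0]-.51)<.06)&(abs(P[:,1]+.08)<.06))
rect((P[:,2]>.064)&(P[:,2]<.076)&(abs(P[:,0]-.51)<.06)&(abs(P[:,1]+.08)<.06))
im,d=arm.grab_frame('top');ok=d>0;v,u=np.nonzero(ok);P=back('top',np.c_[u,v],d[ok]);g=im.max(2)[ok];save('t3.png',im)
rect((g<60)&(P[:,2]<.015)&(P[:,1]<.08)&(P[:,1]>-.03)&(abs(P[:,0]-.51)<.04))
cv2.imwrite('pics/c3.png',cv2.resize(cv2.imread('pics/w3.png')[0:240,200:440],(600,600),interpolation=cv2.INTER_CUBIC))
E
```

```text
t: 6.68
eef_pos: [0.465, 0.192, 0.1151]
ee_rot: [3.141, -0.0, -1.407]
force: [-1.0, 1.2, -2.1]
width: 0.0142
gripper_force: 50.0
[0.46496209 0.19195142 0.11507813] [ 3.14107639e+00 -3.40791702e-05 -1.40716301e+00] [ 0.12735186  0.40066994 -0.08502304]
2385 ((487.88037109375, 54.91981887817383), (28.98335838317871, 54.923057556152344), 8.535395622253418)
0 0
0 0
188 ((490.2843933105469, 34.378944396972656), (25.71173667907715, 95.94601440429688), 9.298279762268066)
```

View pics/c3.png

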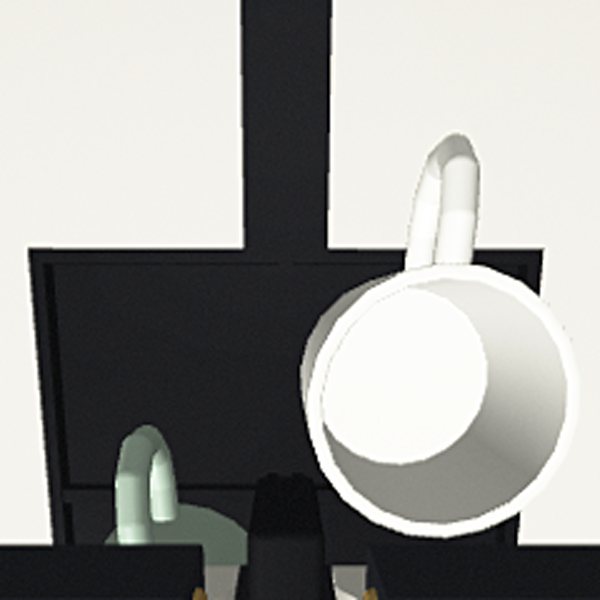

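The crop shows the tongue straight and centred, white mug rim at (440,400), green handle at (145,480), both seated. The tongue is on the clamp's axis, so I slide it in.

```bash
python3 -m crank '[[[0.2,0,0,0],[0.5,0,0,0],[0.9,0,0,0],[1.3,0,0,0],[1.6,0,0,0],[1.8,0,0,0],[1.9,0,0,0],[1.9,0,0,0]]]';python3 -m crank '[[[0.2,0,0,0],[0.4,0,0,0],[0.6,0,0,0],[0.8,0,0,0],[1.0,0,0,0],[1.15,0,0,0],[1.25,0,0,0],[1.25,0,0,0]]]'
```

```text
t: 7.78
eef_pos: [0.4729, 0.1449, 0.1151]
ee_rot: [3.141, -0.0, -1.407]
force: [-0.6, 0.5, -5.9]
width: 0.0138
gripper_force: 50.0
t: 8.78
eef_pos: [0.4781, 0.1142, 0.1151]
ee_rot: [3.141, -0.0, -1.407]
force: [-0.0, -0.8, -6.1]
width: 0.0134
gripper_force: 50.0
```

```bash
python3 -m crank '[[[0.08,0,0,0],[0.16,0,0,0],[0.2,0,0,0]]]';python3 -m crank '[[[0.04,0,0,0],[0.08,0,0,0]]]';python3 -m crank '[[[0.04,0,0,0],[0.08,0,0,0]]]'
```

```text
t: 9.15
eef_pos: [0.4789, 0.1093, 0.1151]
ee_rot: [3.142, -0.0, -1.407]
force: [0.5, 0.4, -7.7]
width: 0.0138
gripper_force: 50.0
t: 9.4
eef_pos: [0.4793, 0.1074, 0.1151]
ee_rot: [3.142, -0.0, -1.407]
force: [-0.5, 0.1, -6.2]
width: 0.0133
gripper_force: 50.0
t: 9.65
eef_pos: [0.4804, 0.1069, 0.1158]
ee_rot: [-3.139, 0.002, -1.407]
force: [-3.9, 8.4, -0.4]
width: 0.0135
gripper_force: 50.0
```

```bash
python3 -m crank '[[[0.04,0,0,0],[0.06,0,0,0],[0.06,0,0,0]]]'
```

```text
t: 10.02
eef_pos: [0.481, 0.1066, 0.1163]
ee_rot: [-3.138, 0.004, -1.407]
force: [-5.0, 12.5, 0.4]
width: 0.0137
gripper_force: 50.1
```

```bash
python3 -m crank '[[[-0.03,0,0,0],[-0.06,0,0,0],[-0.06,0,0,0]]]'; python3 -m crank '[[[0,0,0,0],[0,0,0,0],[0,0,0,0],[0,0,0,0],[0,0,0,0]]]' 0; python3 -m crank '[[[0,0,-1,0],[0,0,-3,0],[0,0,-4,0],[3,0,-5,0],[4,0,-6,0],[4,0,-6,0],[4,0,-6,0],[4,0,-6,0]]]'; python3 - <<'E'
from h import *
s=arm.get_state();im,d=arm.grab_frame('wrist');save('w4.png',im)
print(s['eef_pos'],s['ee_rot'],s['q'])
ok=d>0;v,u=np.nonzero(ok);P=back('wrist',np.c_[u,v],d[ok],st=s);g=im.max(2)[ok]
def rect(n,k):
    Q=P[k];print(n,len(Q),cv2.minAreaRect((Q[:,:2]*1000).astype(np.float32)) if len(Q)>5 else 0)
rect('bridge',(P[:,2]>.026)&(P[:,2]<.034)&(abs(P[:,0]-.51)<.06)&(abs(P[:,1]+.08)<.06))
rect('screw',(P[:,2]>.064)&(P[:,2]<.076)&(abs(P[:,0]-.51)<.06)&(abs(P[:,1]+.08)<.06))
rect('fin',(P[:,2]>.14)&(P[:,2]<.16)&(abs(P[:,0]-.48)<.05)&(abs(P[:,1]-.11)<.06))
rect('tongue',(g<60)&(P[:,2]<.015)&(P[:,1]<.01)&(P[:,1]>-.1)&(abs(P[:,0]-.5)<.05))
im,d=arm.grab_frame('top');ok=d>0;v,u=np.nonzero(ok);P=back('top',np.c_[u,v],d[ok])
rect('fin top',(P[:,2]>.14)&(P[:,2]<.16)&(abs(P[:,0]-.48)<.05)&(abs(P[:,1]-.11)<.06))
E
```

```text
t: 10.4
eef_pos: [0.4802, 0.1069, 0.1157]
ee_rot: [-3.14, 0.002, -1.407]
force: [-1.9, 6.4, -2.0]
width: 0.0137
gripper_force: 50.0
t: 11.02
eef_pos: [0.4796, 0.1054, 0.1152]
ee_rot: [-3.142, -0.0, -1.407]
force: [0.9, -0.9, -0.4]
width: 0.0581
gripper_force: 0.0
t: 12.02
eef_pos: [0.4954, 0.0073, 0.2643]
ee_rot: [3.14, -0.0, -1.406]
force: [-0.1, -0.5, -0.3]
width: 0.0876
gripper_force: 0.0
[0.49538865 0.00730335 0.26428435] [ 3.14009228e+00 -1.02712215e-04 -1.40632260e+00] [ 4.12035163e-01  3.56726940e-02 -3.11283076e-01 -2.84906377e-04
 -1.22532037e+00 -2.47464837e-01]
bridge 470 ((509.15252685546875, -75.73643493652344), (50.43496322631836, 29.049097061157227), 9.345558166503906)
screw 478 ((509.3845520019531, -76.48284912109375), (28.552885055541992, 28.4327335357666), 9.453620910644531)
fin 325 ((481.5280456542969, 105.705322265625), (12.941816329956055, 30.293657302856445), 9.363495826721191)
tongue 1073 ((513.0733642578125, -46.06956100463867), (109.53057098388672, 73.8207778930664), 82.55368041992188)
fin top 0 0
```

View pics/w4.png

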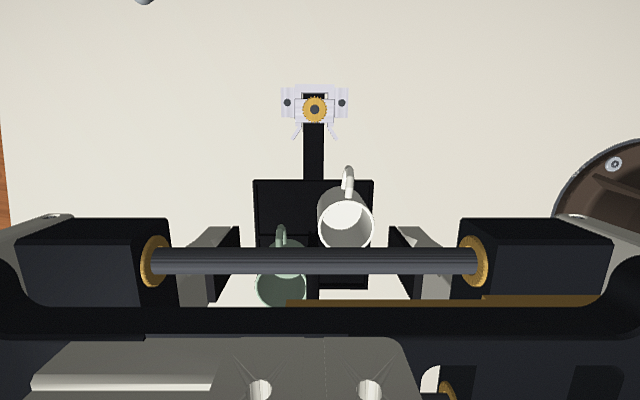

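The tongue lies in the channel, with its tip at (313,95) at the stop. Both mugs are in their slots, and fin yaw 9.4° matches the clamp. Next, the screw.

```bash
python3 -m crank '[[[1.5,0,0,-2],[3.39,0,2,-4],[3.39,0,4,-5.7],[3.39,0,5.5,-5.7],[3.39,0,5.5,-5.7],[3.39,0,5.5,-5.7],[3.39,0,5.5,-5.7]]]' 0; python3 - <<'E'
from h import *
s=arm.get_state();im,d=arm.grab_frame('wrist')
print(s['eef_pos'],s['ee_rot'],s['q'],s['moment'])
ok=d>0;v,u=np.nonzero(ok);P=back('wrist',np.c_[u,v],d[ok],st=s)
k=(P[:,2]>.064)&(P[:,2]<.076)&(abs(P[:,0]-.51)<.03)&(abs(P[:,1]+.076)<.03)
print(k.sum(),cv2.minAreaRect((P[k][:,:2]*1000).astype(np.float32)))
E
```

```text
t: 13.0
eef_pos: [0.511, -0.0763, 0.1295]
ee_rot: [-3.139, -0.002, -0.909]
force: [-0.6, -0.0, 0.2]
width: 0.0878
gripper_force: 0.0
[ 0.51102341 -0.07630028  0.1295409 ] [-3.13876406e+00 -1.64945867e-03 -9.08879472e-01] [ 2.32351664e-01  1.85420466e-01 -4.70024585e-01  4.06627547e-04
 -9.12092751e-01  4.29319155e-01] [-0.04210653  0.12423198 -0.03763805]
988 ((509.1530456542969, -76.2947006225586), (29.19828224182129, 29.837182998657227), 74.02471923828125)
```

```bash
python3 -m crank '[[[0,0,1.5,0],[0,0,2.8,0],[0,0,3.4,0],[0,0,3.4,0],[0,0,3.4,0],[0,0,3.4,0],[0,0,3.4,0]]]'; python3 -c "
from station import arm;s=arm.get_state();print(s['eef_pos'],s['moment'],s['q'][5])"
```

```text
t: 13.92
eef_pos: [0.5102, -0.0767, 0.0434]
ee_rot: [-3.14, -0.001, -0.91]
force: [0.2, 0.1, -0.7]
width: 0.0876
gripper_force: 0.0
[ 0.51018293 -0.07670043  0.04339209] [0.02228765 0.14371836 0.01481241] 0.4295208652698555
```

```bash
python3 -m crank '[[[0,0,0,0],[0,0,0,0],[0,0,0,0],[0,0,0,0],[0,0,0,0],[0,0,0,0],[0,0,0,0],[0,0,0,0],[0,0,0,0]]]' 1 50; python3 -c "
from station import arm;s=arm.get_state();print(s['eef_pos'],s['moment'],s['q'][5],s['force'])"; python3 -m crank '[[[0,0,0,0.5],[0,0,0,1],[0,0,0,1.5],[0,0,0,2],[0,0,0,2]]]'; python3 -c "
from station import arm
for i in range(3):
  s=arm.get_state();print(s['eef_pos'],s['moment'],s['q'][5],s['ee_rot'][2],s['force'])"
```

```text
t: 15.05
eef_pos: [0.5095, -0.077, 0.0426]
ee_rot: [3.141, 0.0, -0.91]
force: [-1.4, -1.4, 1.5]
width: 0.0269
gripper_force: 50.0
[ 0.5094547  -0.07696614  0.04261516] [-0.57200712  0.53307002  0.03235573] 0.42947233154486975 [-1.43345784 -1.44450575  1.4818977 ]
t: 15.68
eef_pos: [0.5092, -0.0771, 0.0426]
ee_rot: [3.141, 0.0, -1.084]
force: [-1.3, -3.6, 3.0]
width: 0.0271
gripper_force: 50.0
[ 0.50915177 -0.07713401  0.04260065] [-1.11627327  0.93646081 -0.07775442] 0.2552349613974938 -1.083998332185584 [-1.27670757 -3.55921156  3.03929095]
[ 0.50915177 -0.07713401  0.04260065] [-1.11627327  0.93646081 -0.07775442] 0.2552349613974938 -1.083998332185584 [-1.27670757 -3.55921156  3.03929095]
[ 0.50915177 -0.07713401  0.04260065] [-1.11627327  0.93646081 -0.07775442] 0.2552349613974938 -1.083998332185584 [-1.27670757 -3.55921156  3.03929095]
```

```bash
cat > m.py <<'E'
from station import arm
s=arm.get_state();print(round(s['t'],2),'yaw',round(s['ee_rot'][2],3),'Mz',round(s['moment'][2],3),'q6eff',round(s['joint_efforts'][5],3),'F',s['force'].round(1),s['eef_pos'].round(4))
E
for i in 1; do
python3 -m crank '[[[0,0,0,0.5],[0,0,0,1],[0,0,0,1.5],[0,0,0,2]]]' >/dev/null; python3 m.py
python3 -m crank '[[[0,0,0,0.5],[0,0,0,1],[0,0,0,1.5],[0,0,0,2]]]' >/dev/null; python3 m.py
done
```

```text
16.18 yaw -1.259 Mz 0.102 q6eff 0.416 F [-3.3 -4.   4. ] [ 0.5088 -0.0772  0.0426]
16.68 yaw -1.433 Mz 0.166 q6eff 0.414 F [-4.7 -3.9  5.7] [ 0.5085 -0.0773  0.0426]
```

```bash

python3 -m crank '[[[0,0,0,0.5],[0,0,0,1]]]' >/dev/null; python3 m.py
python3 -m crank '[[[0,0,0,0.5],[0,0,0,1]]]' >/dev/null; python3 m.py
python3 -m crank '[[[0,0,0,0.5],[0,0,0,1]]]' >/dev/null; python3 m.py
python3 -m crank '[[[0,0,0,0.5],[0,0,0,1]]]' >/dev/null; python3 m.py
```

```text
16.93 yaw -1.521 Mz 0.163 q6eff 0.414 F [-4.5 -3.7  6.4] [ 0.5083 -0.0774  0.0426]
17.18 yaw -1.608 Mz 0.196 q6eff 0.413 F [-6.4 -3.1  6.9] [ 0.5081 -0.0774  0.0426]
17.43 yaw -1.695 Mz 0.189 q6eff 0.412 F [-7.2 -2.7  6.9] [ 0.5079 -0.0774  0.0426]
17.68 yaw -1.783 Mz 0.121 q6eff 0.411 F [-7.7 -2.3  8.8] [ 0.5077 -0.0773  0.0426]
```

```bash

python3 -m crank '[[[0,0,0,0.5],[0,0,0,1]]]' >/dev/null; python3 m.py
python3 -m crank '[[[0,0,0,0.5],[0,0,0,1]]]' >/dev/null; python3 m.py
python3 -m crank '[[[0,0,0,0.5],[0,0,0,1]]]' >/dev/null; python3 m.py
python3 -m crank '[[[0,0,0,0.5],[0,0,0,1]]]' >/dev/null; python3 m.py
```

```text
17.93 yaw -1.87 Mz 0.158 q6eff 0.41 F [-8.6 -1.3  7.9] [ 0.5076 -0.0773  0.0426]
18.18 yaw -1.957 Mz 0.188 q6eff 0.385 F [-8.9 -0.8  9.8] [ 0.5074 -0.0773  0.0425]
18.43 yaw -2.045 Mz 0.209 q6eff 0.353 F [-9.9  0.   9.6] [ 0.5072 -0.0772  0.0425]
18.68 yaw -2.132 Mz 0.239 q6eff 0.32 F [-9.2  0.7 11.2] [ 0.5071 -0.0771  0.0425]
```

Contact began at yaw about -1.89. Joint-6 effort now changes 0.37 N m/rad and the moment agrees, a rise of about 0.09. I'm aiming for about 0.145.

```bash

python3 -m crank '[[[0,0,0,0.5],[0,0,0,1]]]' >/dev/null; python3 m.py
python3 -m crank '[[[0,0,0,0.4],[0,0,0,0.75]]]' >/dev/null; python3 m.py
python3 -m crank '[[[0,0,0,0]]]' >/dev/null; python3 m.py
```

```text
18.93 yaw -2.219 Mz 0.267 q6eff 0.287 F [-10.8   2.6  11.8] [ 0.5069 -0.077   0.0425]
19.18 yaw -2.284 Mz 0.325 q6eff 0.059 F [-10.9   2.6  12. ] [ 0.5068 -0.0769  0.0425]
19.3 yaw -2.284 Mz 0.131 q6eff -0.353 F [-12.2   1.8  12.5] [ 0.5068 -0.0769  0.0425]
```

```bash
python3 -m crank '[[[0,0,0,0],[0,0,0,0],[0,0,0,0],[0,0,0,0],[0,0,0,0]]]' 0.5; python3 m.py; python3 -m crank '[[[0,0,-0.5,0],[0,0,-1.5,0],[0,0,-3,0],[0,0,-5,0],[0,0,-7,0],[0,0,-8,0],[0,0,-8,0],[0,0,-8,0]]]'; python3 - <<'E'
from h import *
import m
for n in('wrist','top'):
    s=arm.get_state();im,d=arm.grab_frame(n);save(n+'5.png',im)
    ok=d>0;v,u=np.nonzero(ok);P=back(n,np.c_[u,v],d[ok],st=s)
    def rect(t,k):
        Q=P[k];print(n,t,len(Q),cv2.minAreaRect((Q[:,:2]*1000).astype(np.float32)) if len(Q)>5 else 0)
    rect('fin',(P[:,2]>.14)&(P[:,2]<.156)&(abs(P[:,0]-.48)<.03)&(abs(P[:,1]-.11)<.05))
    rect('screw',(P[:,2]>.064)&(P[:,2]<.076)&(abs(P[:,0]-.51)<.03)&(abs(P[:,1]+.076)<.03))
E
```

```text
t: 19.92
eef_pos: [0.5098, -0.0768, 0.0426]
ee_rot: [-3.142, 0.0, -2.284]
force: [0.4, 0.0, 0.3]
width: 0.0437
gripper_force: 0.0
19.93 yaw -2.284 Mz -0.083 q6eff 0.002 F [0.4 0.  0.3] [ 0.5098 -0.0768  0.0426]
t: 20.92
eef_pos: [0.5092, -0.0768, 0.2426]
ee_rot: [3.141, 0.0, -2.284]
force: [-0.3, -0.8, -0.0]
width: 0.0437
gripper_force: 0.0
20.93 yaw -2.284 Mz 0.001 q6eff 0.001 F [-0.3 -0.8 -0. ] [ 0.5092 -0.0768  0.2426]
wrist fin 0 0
wrist screw 459 ((508.7159729003906, -76.55864715576172), (28.347492218017578, 29.054487228393555), 32.539222717285156)
top fin 0 0
top screw 0 0
```

View pics/wrist5.png

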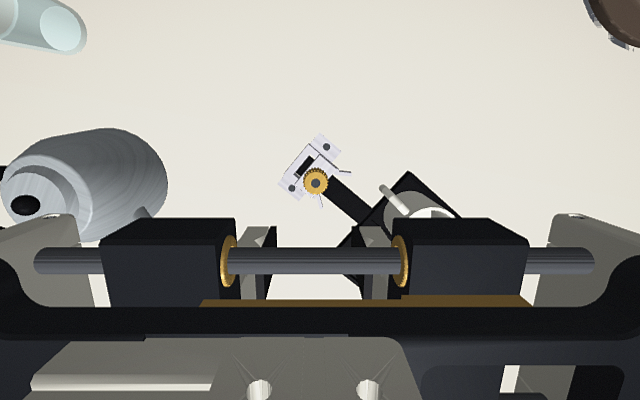

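The wrist view shows the tongue under the screw at (316,182), the tip in the channel at (305,165) and the white mug still seated. I'll clear the view for one last check of the stand.

```bash
python3 -m crank '[[[4,-5,-1,0],[4,-5,-1,0],[6,-7.5,-1,0],[6,-7.5,-1,0],[6,-7.5,-1,0],[6,-7.5,-1,0],[6,-7.5,-1,0]]]'; python3 - <<'E'
from h import *
for n in('top','scene'):
    im,d=arm.grab_frame(n);save(n+'6.png',im)
    ok=d>0;v,u=np.nonzero(ok);P=back(n,np.c_[u,v],d[ok])
    def rect(t,k):
        Q=P[k];print(n,t,len(Q),cv2.minAreaRect((Q[:,:2]*1000).astype(np.float32)) if len(Q)>5 else 0)
    rect('fin',(P[:,2]>.14)&(P[:,2]<.16)&(abs(P[:,0]-.48)<.04)&(abs(P[:,1]-.11)<.05))
    rect('screw',(P[:,2]>.06)&(P[:,2]<.08)&(abs(P[:,0]-.51)<.03)&(abs(P[:,1]+.076)<.03))
a=cv2.imread('pics/top6.png');cv2.imwrite('pics/top6c.png',cv2.resize(a[130:270,150:390],(800,467),interpolation=cv2.INTER_CUBIC))
E
```

```text
t: 21.9
eef_pos: [0.5532, -0.3119, 0.2675]
ee_rot: [3.141, -0.0, -2.283]
force: [-0.1, -0.3, 0.0]
width: 0.0436
gripper_force: 0.0
top fin 77 ((480.2315368652344, 105.7684555053711), (13.613784790039062, 57.97201919555664), 9.400703430175781)
top screw 54 ((507.48114013671875, -76.47959899902344), (24.664884567260742, 28.571578979492188), 0.17741060256958008)
scene fin 117 ((480.1500244140625, 107.6693115234375), (17.192716598510742, 61.3641357421875), 5.903871059417725)
scene screw 59 ((508.6698303222656, -75.4781265258789), (32.02509689331055, 30.75489044189453), 11.621572494506836)
```

View pics/top6c.png

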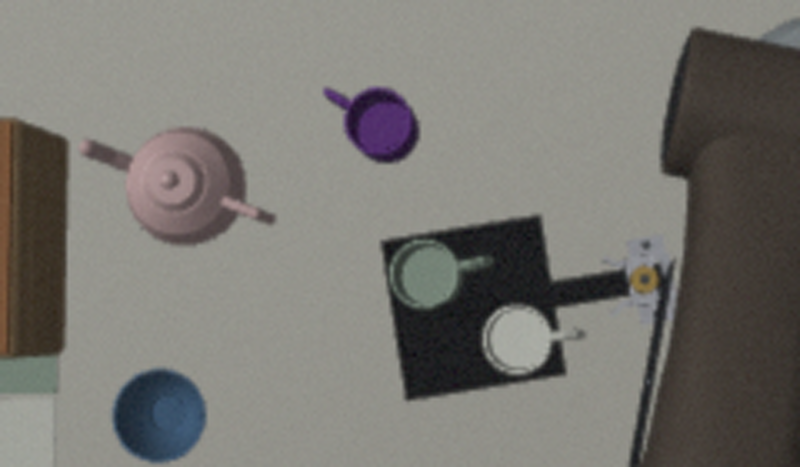

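The picture shows the stand home (fin at (0.480,0.106), yaw 9.4°), mugs seated at (425,273) and (518,340), and the bystanders in view unmoved.

```bash
python3 -c "
from station import arm;print(arm.job_done())"
```

```text
the job is handed in; nothing more can be done
None
```

The job is handed in at about 22 s: the stand is home against the stop with both mugs in their slots, and the screw was turned to about 0.15 N m above free turning, within the well-seated range.

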